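Load a swing-out rotor in balanced pairs

TASK

Load the centrifuge rotor so that it runs in balance: fill its four empty buckets with the four tubes from the orange racks, so that straight across the hub from every tube sits a tube with the same cap colour (pink faces pink, green faces green, blue faces blue). The two tubes already in the rotor stay where they are; keep every tube upright and seat each one right down in its bucket.

Things in the scene. Friction and masses are not known exactly. Their poses are not given: they have to be found in the camera images.
- pink_loose_center (a point): closed 50 ml conical tube, pink screw cap, upright in an orange rack at the start. 105 mm tall; the cap is the top 15 mm, 28 mm in diameter, the widest part; below it the body is 21 mm in diameter, tapering to a tip in the lowest 15 mm. About 45 g. This point: on its axis half-way up, 52.5 mm above the tip; z is its axis, up
- green_loose_center (a point): closed 50 ml conical tube, green screw cap, upright in an orange rack at the start. 105 mm tall; the cap is the top 15 mm, 28 mm in diameter, the widest part; below it the body is 21 mm in diameter, tapering to a tip in the lowest 15 mm. About 45 g. This point: on its axis half-way up, 52.5 mm above the tip; z is its axis, up
- blue_one_center (a point): closed 50 ml conical tube, blue screw cap, upright in an orange rack at the start. 105 mm tall; the cap is the top 15 mm, 28 mm in diameter, the widest part; below it the body is 21 mm in diameter, tapering to a tip in the lowest 15 mm. About 45 g. This point: on its axis half-way up, 52.5 mm above the tip; z is its axis, up
- blue_two_center (a point): closed 50 ml conical tube, blue screw cap, upright in an orange rack at the start (twin of blue_one). 105 mm tall; the cap is the top 15 mm, 28 mm in diameter, the widest part; below it the body is 21 mm in diameter, tapering to a tip in the lowest 15 mm. About 45 g. This point: on its axis half-way up, 52.5 mm above the tip; z is its axis, up
- pink_loaded_center (a point): closed 50 ml conical tube, pink screw cap, upright in a rotor bucket from the start, to stay there. 105 mm tall; the cap is the top 15 mm, 28 mm in diameter, the widest part; below it the body is 21 mm in diameter, tapering to a tip in the lowest 15 mm. About 45 g. This point: on its axis half-way up, 52.5 mm above the tip; z is its axis, up
- green_loaded_center (a point): closed 50 ml conical tube, green screw cap, upright in a rotor bucket from the start, to stay there. 105 mm tall; the cap is the top 15 mm, 28 mm in diameter, the widest part; below it the body is 21 mm in diameter, tapering to a tip in the lowest 15 mm. About 45 g. This point: on its axis half-way up, 52.5 mm above the tip; z is its axis, up
- rotor: six-place swing-out rotor, 180 mm across, fixed. Origin on its axis, bench level, z up. Six upright steel buckets, axes 72 mm from the rotor axis at 0, 60, 120, 180, 240, 300 deg anticlockwise from its x. Bucket: 24 mm wide inside (1.5 mm play round a tube), rim 90 mm, floor 26 mm above bench; a seated tube's centre is at 79 mm. Arms below the rims, hub nut top 99 mm. Two buckets taken, four empty
- rack_right: orange 50 ml tube rack, 70 x 132 x 52 mm, fixed, the one farther to the robot's right; origin under its centre, y along its length, z up. Two tubes stand in opposite corner holes at (14.5, 43.5) and (-14.5, -43.5) mm of its frame, closely held, tips 3 mm above the bench; pull them straight up
- rack_left: second orange 50 ml tube rack, same as rack_right and with tubes in the same two holes, standing between rack_right and the rotor; origin under its centre
- column_right: tall grey service column standing on the bench behind the racks, fixed, 1.5 m high: it reaches 66 mm from its origin towards the robot and 118 mm to either side. Nothing to do with it, but hand and arm must pass clear of it; origin at the bench top

How it is judged:
By the outcome, as a careful person would: the job done as asked, in the order asked, and still so for the second after the job is handed in, with the robot touching nothing.
It also fails if it takes over 115 s, if anything falls off the work surface, if the arm or the gripper's body presses on something with over 40 N, if the wrist force passes 120 N, or if a joint passes its speed limit or range.

ROBOT

A 6-joint arm with a two-finger parallel gripper is mounted at the origin on a cart in front of the work surface, level with it; the furniture and walls round the work are solid. World frame = base frame: x ahead of the robot, y to its left, z up, the work surface at z = 0. Lengths are in m, angles in degrees, forces in N, time in s.
With the tool pointing down it reaches from about 0.35 to 0.875 m from the base axis. Payload 4.2 kg.
Tool frame: the origin (TCP) lies midway between the tips of the shut fingers; the grasp point (between the pads) lies 19 mm behind it; z points along the fingers, y is the direction in which the jaws open and shut (so a half turn about z gives the same grasp; the last joint's range is limited). The gripper opens to 87 mm and grips with 3 to 60 N. Pads are 19 mm wide; open, the fingers measure 117 mm over their backs; the gripper's body (75 mm by 190 mm) begins 51 mm behind the grasp point.
Start: joints at [-49.24, 22.042, 0.453, 0, -68.411, -14.817], TCP at [0.273, -0.562, 0.223] pointing down, gripper open.
Joint ranges: [-179.83, 179.83], [-69.29, 118.12], [-61.27, 80.66], [-181.25, 117.63], [-171.15, -9.14], [-177.46, 177.46]. Speed limits (degrees/s): [159.86, 159.86, 180, 180, 180, 180].

INTERFACE

Orientations are given as a 3x3 rotation matrix whose columns are the frame's x, y, z axes.
In Python, from workcell import manip gives the robot as it stands. The module is installed in compiled form; this text tells all that it offers. Calls block until the motion is done:
- manip.goto(position, orientation): joint-space move of the TCP to a pose.
- manip.movel(position, frame=None, rate=0.15): straight line of the TCP; frame=None keeps the orientation; rate is the mean speed in m/s.
- manip.move_j(angles): joint-space move.
- manip.move_gripper(opening, grip_force=None): finger opening in m; grip_force is the grip in N (None keeps the last); returns when the fingers have stopped.
- manip.dwell(seconds).
- manip.ik(position, orientation): joint angles nearest the present ones, or None.
- manip.get_obs(): the state.
- manip.capture(name): name is "scene" or "top"; returns the picture (420x560x3 uint8, red, green, blue); there is no depth.
- manip.camera_info(name): a dict with "mtx" (3x3 intrinsics, pixels), "k1" (the pictures are not rectified: a ray, as slopes to the right and down, at radius r is drawn at 1 + k1 r^2 times it, then the intrinsics apply), "eye" and "orientation" of the camera in the world. Camera axes: x right, y up, looking along -z (the intrinsics and any distortion apply to the point x, -y, -z); pixel columns grow to the right and rows downward; lengths in m; the calibration is good to about 2 mm. A picture is of the moment at which its call begins. camera_info takes no time and is no camera call.
A pose or a line that the arm cannot do raises manip.Unreachable and nothing moves.
- manip.hand_in(): hands the job in, once; it reports no verdict.
The state is a dict: "t": time; "joint_positions": joint angles; "qvel": joint speeds; "joint_torque": joint torques, N m; "position": TCP position; "tool_rot": TCP orientation; "ft_force": force on the tool from outside, world axes, zero at the start; "ft_torque": the same for the moment, N m; "gripper_width": finger opening in m.
Only numpy, scipy, OpenCV 4.12 (cv2) and the standard library are available. Lean on these libraries where they do the work, as an engineer would, in place of code of your own. Each camera call takes 0.05 s, during which the arm holds its last target.

## Working session

There is one attempt and no reset: what is moved stays moved. The work goes in short steps, each a Python script; the robot and the scene stay as the last script left them, time stands still between calls to the robot, and variables do not carry over. Pictures are saved under pics/ and viewed, and the job is handed in when it is done.

```bash
mkdir -p pics; python3 - <<'E'
from workcell import manip
import cv2,numpy as np
np.set_printoptions(precision=4,suppress=True)
for n in("scene","top"):
    im=manip.capture(n); cv2.imwrite(f"pics/{n}0.png",im[:,:,::-1]); i=manip.camera_info(n); print(n,i)
o=manip.get_obs();print(o['t'],o['position'],o['tool_rot'],o['ft_force'],o['gripper_width'])
E
```

```text
scene {'mtx': array([[531.5175,   0.    , 282.12  ],
       [  0.    , 531.5175, 216.7782],
       [  0.    ,   0.    ,   1.    ]]), 'k1': -0.038431018758683884, 'eye': array([-0.2917,  0.803 ,  0.6731]), 'orientation': array([[-0.6402,  0.378 , -0.6688],
       [-0.7682, -0.3079,  0.5613],
       [ 0.0062,  0.8731,  0.4875]])}
top {'mtx': array([[469.1923,   0.    , 270.9328],
       [  0.    , 469.1923, 207.7511],
       [  0.    ,   0.    ,   1.    ]]), 'k1': 0.009215828818729179, 'eye': array([0.4655, 0.0918, 1.3043]), 'orientation': array([[-0.0067,  0.9977, -0.0679],
       [-0.9998, -0.0081, -0.0206],
       [-0.0211,  0.0677,  0.9975]])}
0.1 [ 0.2732 -0.5615  0.2216] [[-0.8993 -0.4373 -0.0009]
 [-0.4373  0.8993  0.0017]
 [ 0.0001  0.0019 -1.    ]] [-0.1292  0.6403  0.2466] 0.08708144193305606
```

View pics/scene0.png

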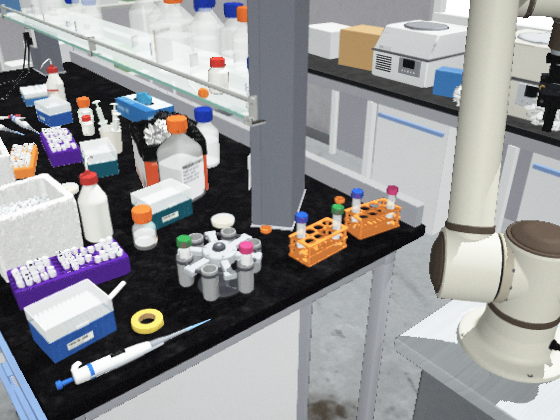

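View pics/top0.png

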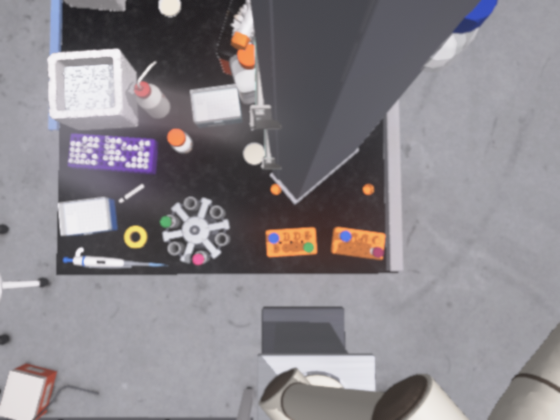

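The top view shows the rotor near (195,230), rack_left near (291,242) and rack_right near (358,243). I'll enlarge those areas.

```bash
python3 - <<'E'
import cv2
t=cv2.imread("pics/top0.png"); s=cv2.imread("pics/scene0.png")
cv2.imwrite("pics/c1.png",cv2.resize(t[180:280,150:250],None,fx=6,fy=6,interpolation=cv2.INTER_CUBIC))
cv2.imwrite("pics/c2.png",cv2.resize(t[215:275,260:390],None,fx=6,fy=6,interpolation=cv2.INTER_CUBIC))
cv2.imwrite("pics/c3.png",cv2.resize(s[175:305,165:295],None,fx=4.6,fy=4.6,interpolation=cv2.INTER_CUBIC))
cv2.imwrite("pics/c4.png",cv2.resize(s[175:275,280:410],None,fx=6,fy=6,interpolation=cv2.INTER_CUBIC))
E
```

```text
(no output)
```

View pics/c1.png

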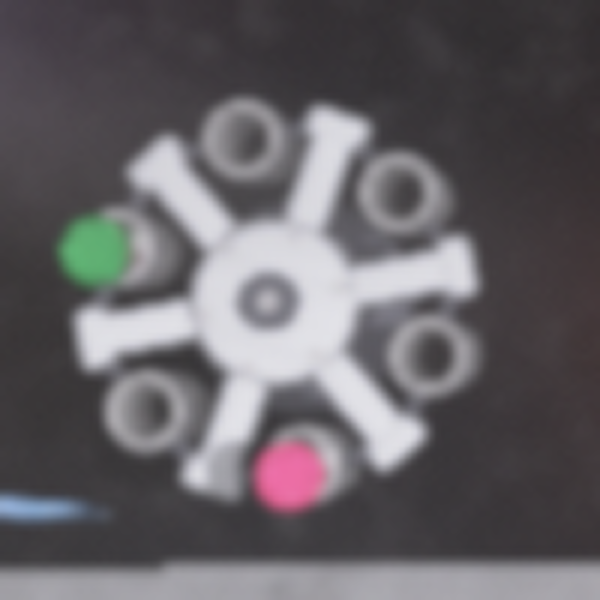

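View pics/c2.png

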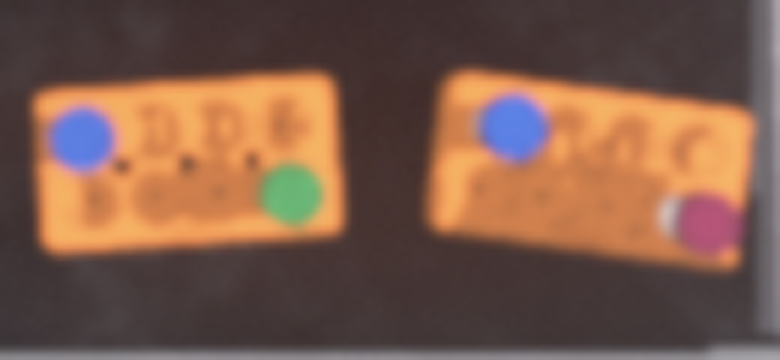

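View pics/c3.png

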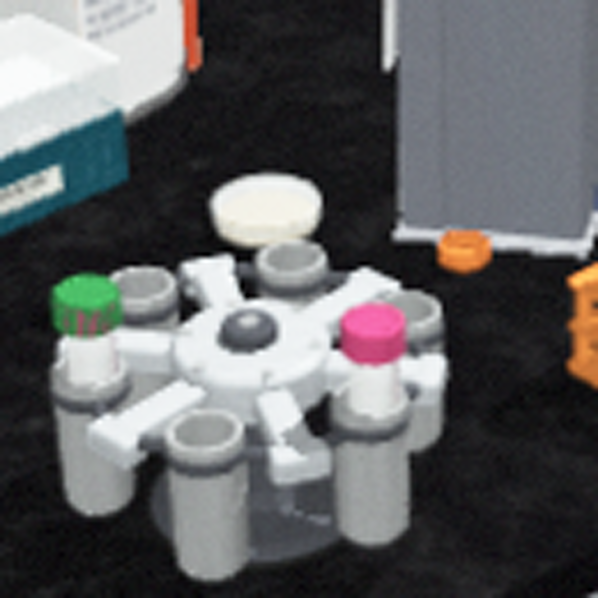

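View pics/c4.png

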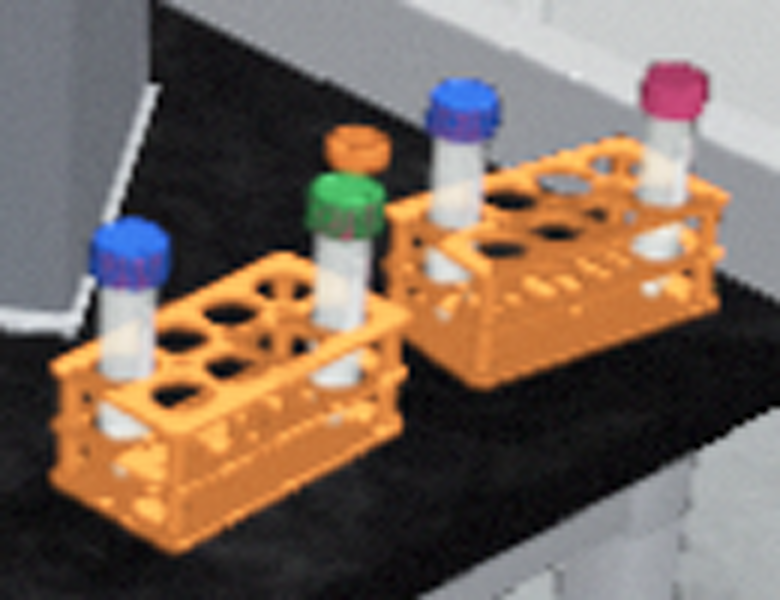

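```bash
cat > vis.py <<'E'
import cv2,numpy as np,pickle,os
from scipy.optimize import least_squares
np.set_printoptions(precision=4,suppress=True)
from workcell import manip
CI={n:manip.camera_info(n) for n in("scene","top")}
def proj(n,P):
    c=CI[n]; p=(np.atleast_2d(P)-c['eye'])@c['orientation']
    s=np.c_[p[:,0],-p[:,1]]/(-p[:,2:3]); r2=(s**2).sum(1,keepdims=True); s=s*(1+c['k1']*r2)
    return s@c['mtx'][:2,:2].T+c['mtx'][:2,2]
def back(n,uv,z):
    return least_squares(lambda q:(proj(n,[q[0],q[1],z])[0]-uv),[.5,-.1]).x
def caps(im,color,minA=20):
    h=cv2.cvtColor(im,cv2.COLOR_RGB2HSV).astype(int); H,S,V=h[...,0],h[...,1],h[...,2]
    lo,hi={'pink':(155,176),'green':(50,80),'blue':(105,128)}[color]
    m=((H>=lo)&(H<=hi)&(S>110)&(V>70)).astype(np.uint8)
    n,l,st,ce=cv2.connectedComponentsWithStats(m)
    out=[]
    for k in range(1,n):
        if st[k,4]>=minA: out.append((ce[k],st[k]))
    return out
E
python3 - <<'E'
from vis import *
for n in CI:
    im=cv2.imread(f"pics/{n}0.png")[:,:,::-1].copy()
    for c in('pink','green','blue'):
        for ce,st in caps(im,c):
            if n=='top' and not(215<ce[1]<270 or c=='green'): continue
            if n=='scene' and not (180<ce[1]<260 and ce[0]>165): continue
            print(n,c,ce,st, 'z.1005',back(n,ce,.1005),'z.124',back(n,ce,.124))
t=np.array([(243,138),(400,192),(430,356),(147,411)])
s=np.array([(146,290),(292,262),(410,310),(205,432)])
for q in t: print('rim top',back('top',(q+.5)/6-.5+[150,180],.09))
for q in s: print('rim scene',back('scene',(q+.5)/4.6-.5+[165,175],.09))
E
```

```text
scene pink [392. 190.] [387 186  11   9  83] z.1005 [ 0.4275 -0.15  ] z.124 [ 0.398  -0.1109]
scene pink [245.6    247.1188] [238 241  15  13 160] z.1005 [0.4444 0.2804] z.124 [0.4142 0.3018]
scene green [336.9625 207.0625] [331 204  14   9  80] z.1005 [0.4497 0.0172] z.124 [0.4193 0.0495]
scene green [182.7094 238.9829] [176 234  15  13 117] z.1005 [0.5511 0.362 ] z.124 [0.5165 0.3801]
scene blue [356.7041 192.5204] [351 188  12  10  98] z.1005 [ 0.4725 -0.0727] z.124 [ 0.4411 -0.0367]
scene blue [301.4275 216.587 ] [295 211  14  12 138] z.1005 [0.4676 0.1101] z.124 [0.4365 0.1385]
top pink [378.0137 252.0274] [374 248  10   9  73] z.1005 [ 0.4324 -0.1548] z.124 [ 0.433 -0.15 ]
top pink [197.3895 259.1158] [192 254  11  11  95] z.1005 [0.4171 0.3059] z.124 [0.418  0.3017]
top green [164.8824 221.6667] [161 218   8   8  51] z.1005 [0.5136 0.3904] z.124 [0.5127 0.3845]
top blue [113.4444 218.3968] [112 207   5  22  63] z.1005 [0.5231 0.5238] z.124 [0.522  0.5154]
top blue [345.1538 235.8   ] [341 232   9   9  65] z.1005 [ 0.4741 -0.0723] z.124 [ 0.4739 -0.0691]
top blue [273.2    237.6727] [269 234   9   8  55] z.1005 [0.4705 0.1114] z.124 [0.4704 0.111 ]
top blue [ 66.7273 259.5   ] [ 63 257   9   6  44] z.1005 [0.4183 0.6428] z.124 [0.4192 0.6321]
rim top [0.5633 0.3275]
rim top [0.5393 0.2591]
rim top [0.4683 0.246 ]
rim top [0.4455 0.3684]
rim scene [0.5531 0.329 ]
rim scene [0.5316 0.263 ]
rim scene [0.4631 0.246 ]
rim scene [0.4404 0.3701]
```

```bash
cat > fit.py <<'E'
from vis import *
t=(np.array([(243,138),(400,192),(430,356),(147,411)])+.5)/6-.5+[150,180]
s=(np.array([(146,290),(292,262),(410,310),(205,432)])+.5)/4.6-.5+[165,175]
def rot(a): return np.array([[np.cos(a),-np.sin(a)],[np.sin(a),np.cos(a)]])
# rotor: order buckets by angle; bucket i at a0+60 i ; guess
c0=np.array([.503,.308])
def rotorpts(p,ks,z):
    a=p[2]+np.radians(60)*np.array(ks); return np.c_[p[0]+.072*np.cos(a),p[1]+.072*np.sin(a),np.full(len(ks),z)]
# world angles: bucket t0 at (+.06,+.02) ; t1 (.036,-.049); t2(-.035,-.062); t3 (-.058,.06)
a0=np.arctan2(.02,.06)
ks=[0,-1,-2,2]; capk={'green':1,'pink':-3}
obs={'top':(t,{'green':(164.88,221.67),'pink':(197.39,259.12)}),'scene':(s,{'green':(182.7,239.0),'pink':(245.6,247.12)})}
def res(p,cams,sep=False):
    r=[]
    for n in cams:
        r.append(proj(n,rotorpts(p,ks,.09))-obs[n][0])
        for c,k in capk.items(): r.append(proj(n,rotorpts(p,[k],.124))-np.array(obs[n][1][c]))
    return np.vstack(r)
for cams in(['top'],['scene'],['top','scene']):
    f=least_squares(lambda p:res(p,cams).ravel(),[*c0,a0],x_scale=.01)
    print('rotor',cams,f.x,np.degrees(f.x[2])); print(res(f.x,cams))
def rack(p):
    return np.c_[(p[:2]+np.array([(.0145,.0435),(-.0145,-.0435)])@rot(p[2]).T),[.1005,.1005]]
ro={'left':{'top':[(273.2,237.67),(308.3,247)],'scene':[(301.43,216.59),(336.96,207.06)]},
'right':{'top':[(345.15,235.8),(378.01,252.03)],'scene':[(356.7,192.52),(392,190)]}}
# green in left rack top: from crop
ro['left']['top'][1]=(260+291.5/6-.5,215+194.5/6-.5)
for nm in ro:
  for cams in(['top'],['scene'],['top','scene']):
    g=lambda p:np.vstack([proj(n,rack(p))-np.array(ro[nm][n]) for n in cams])
    f=least_squares(lambda p:g(p).ravel(),[.46,.08 if nm=='left' else -.11,0],x_scale=.01)
    print(nm,cams,f.x,np.degrees(f.x[2]),rack(f.x)[:,:2].ravel());print(g(f.x))
E
python3 fit.py
```

```text
rotor ['top'] [0.4911 0.3146 0.1915] 10.97146598193914
[[-0.3143  0.5752]
 [-0.4257  0.3635]
 [-0.1814  0.2514]
 [-0.2026  0.5991]
 [ 0.7517 -0.7562]
 [ 0.342  -0.9708]]
rotor ['scene'] [0.4866 0.3149 0.1782] 10.212793968677422
[[-0.5607 -1.0374]
 [ 0.7963 -0.7415]
 [-0.1742  0.3742]
 [ 0.2281  0.032 ]
 [ 0.3437  1.5605]
 [-0.6062 -0.2788]]
rotor ['top', 'scene'] [0.4893 0.3141 0.185 ] 10.599917823482588
[[ 0.0389  1.2186]
 [-0.1281  1.1792]
 [-0.0588  1.1091]
 [-0.1422  1.1501]
 [ 0.9941 -0.2302]
 [ 0.3446 -0.2248]
 [-1.1212 -1.5981]
 [ 0.1292 -1.3904]
 [-0.7606 -0.4175]
 [ 0.0142 -0.7306]
 [ 0.0023  0.9738]
 [-0.969  -1.1184]]
left ['top'] [0.4585 0.0669 0.0564] 3.232983907125503 [0.4705 0.1112 0.4464 0.0227]
[[ 0.0796  0.021 ]
 [-0.0792 -0.0205]]
left ['scene'] [0.4586 0.0638 0.1079] 6.183690712025847 [0.4683 0.1087 0.4488 0.019 ]
[[ 0.2806 -0.3175]
 [-0.2902  0.3731]]
left ['top', 'scene'] [0.458  0.0657 0.0751] 4.305434355954928 [0.4692 0.1102 0.4468 0.0213]
[[ 0.4724  0.5249]
 [ 0.4804 -0.168 ]
 [-0.5028 -0.2567]
 [-0.3473  0.9898]]
right ['top'] [ 0.4532 -0.1136 -0.1466] -8.39983437320339 [ 0.4739 -0.0727  0.4325 -0.1545]
[[ 0.1344  0.0655]
 [-0.1335 -0.0644]]
right ['scene'] [ 0.4501 -0.1115 -0.1814] -10.39092640865368 [ 0.4722 -0.0713  0.428  -0.1517]
[[-0.2926  0.2058]
 [ 0.2974 -0.2505]]
right ['top', 'scene'] [ 0.4524 -0.1135 -0.1556] -8.917116080232184 [ 0.4734 -0.0727  0.4313 -0.1542]
[[ 0.1656  0.2577]
 [-0.2437  0.4211]
 [-0.2626 -0.137 ]
 [-0.0832 -1.0036]]
```

```bash
python3 - <<'E'
from vis import *
im=cv2.imread("pics/top0.png")
cv2.imwrite("pics/c5.png",cv2.resize(im[130:230,240:380],None,fx=5.5,fy=5.5,interpolation=cv2.INTER_CUBIC))
for q in[(272,176),(297,203),(357,150)]: print(q,back('top',q,0))
for q in[(251,226),(292.5,230.8),(306,189.5)]: print(q,back('scene',q,0))
E
```

```text
(272, 176) [0.6433 0.1152]
(297, 203) [0.5669 0.046 ]
(357, 150) [ 0.7142 -0.1232]
(251, 226) [0.6448 0.1193]
(292.5, 230.8) [0.5607 0.0538]
(306, 189.5) [ 0.7117 -0.1275]
```

View pics/c5.png

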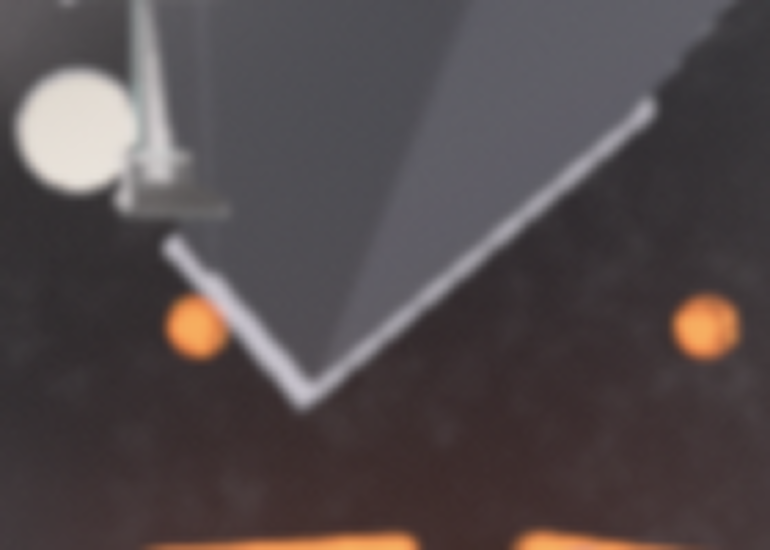

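```bash
cat > rob.py <<'E'
from vis import *
def R(jaw_deg):
    a=np.radians(jaw_deg); y=np.array([np.cos(a),np.sin(a),0]); z=np.array([0,0,-1.]); return np.c_[np.cross(y,z),y,z]
TUBE={'green':(.4468,.0217),'blue1':(.4700,.1108),'blue2':(.4736,-.0727),'pink':(.432,-.1543)}
ROT=(.4905,.3145,.188)
def bucket(k,r=None):
    r=r or ROT; a=r[2]+k*np.pi/3; return np.array([r[0]+.072*np.cos(a),r[1]+.072*np.sin(a)])
def az(p): return np.degrees(np.arctan2(p[1],p[0]))
def st(tag=''):
    o=manip.get_obs(); print(tag,'t%.1f'%o['t'],o['position'],'F',o['ft_force'],'w%.4f'%o['gripper_width'])
    return o
E
python3 - <<'E'
from rob import *
f=least_squares(lambda p:np.r_[proj('top',p)[0]-[271.5,167],proj('scene',p)[0]-[254,110]],[.7,.1,.4]);print('bracket',f.x,f.fun)
q0=manip.get_obs()['joint_positions']
pts={**TUBE,**{f'b{k}':bucket(k) for k in(0,-1,-2,2)}}
for n,p in pts.items():
    for off in(90,-90):
        print(n,np.array(p),off,[None if (q:=manip.ik([*p,z],R(az(p)+off))) is None else np.round(q,0) for z in(.25,.1)])
E
```

```text
bracket [0.6236 0.1135 0.3049] [-1.3498 -1.0896  1.7836  0.1833]
green [0.4468 0.0217] 90 [array([  24.,    3.,  -20.,    0.,  -67., -111.]), array([  24.,   13.,  -33.,    0.,  -44., -111.])]
green [0.4468 0.0217] -90 [array([ 24.,   3., -20.,   0., -67.,  69.]), array([ 24.,  13., -33.,   0., -44.,  69.])]
blue1 [0.47   0.1108] 90 [array([  33.,    7.,  -16.,    0.,  -67., -109.]), array([  33.,   16.,  -29.,    0.,  -45., -109.])]
blue1 [0.47   0.1108] -90 [array([ 33.,   7., -16.,   0., -67.,  71.]), array([ 33.,  16., -29.,   0., -45.,  71.])]
blue2 [ 0.4736 -0.0727] 90 [array([  11.,    6.,  -17.,    0.,  -67., -109.]), array([  11.,   16.,  -29.,    0.,  -45., -109.])]
blue2 [ 0.4736 -0.0727] -90 [array([ 11.,   6., -17.,   0., -67.,  71.]), array([ 11.,  16., -29.,   0., -45.,  71.])]
pink [ 0.432  -0.1543] 90 [array([   1.,    4.,  -19.,    0.,  -67., -110.]), array([   1.,   14.,  -32.,    0.,  -44., -110.])]
pink [ 0.432  -0.1543] -90 [array([  1.,   4., -19.,   0., -67.,  70.]), array([  1.,  14., -32.,   0., -44.,  70.])]
b0 [0.5612 0.328 ] 90 [array([  45.,   24.,    7.
[... 210 characters left out ...]
90 [array([  41.,   18.,   -1.,    0.,  -71., -106.]), array([  41.,   26.,  -13.,    0.,  -51., -106.])]
b-1 [0.5375 0.26  ] -90 [array([ 41.,  18.,  -1.,   0., -71.,  74.]), array([ 41.,  26., -13.,   0., -51.,  74.])]
b-2 [0.4668 0.2465] 90 [array([  45.,   11.,  -11.,    0.,  -68., -108.]), array([  45.,   20.,  -23.,    0.,  -47., -108.])]
b-2 [0.4668 0.2465] -90 [array([ 45.,  11., -11.,   0., -68.,  72.]), array([ 45.,  20., -23.,   0., -47.,  72.])]
b2 [0.4435 0.369 ] 90 [array([  56.,   16.,   -4.,    0.,  -70., -106.]), array([  56.,   24.,  -16.,    0.,  -50., -106.])]
b2 [0.4435 0.369 ] -90 [array([ 56.,  16.,  -4.,   0., -70.,  74.]), array([ 56.,  24., -16.,   0., -50.,  74.])]
```

```bash
python3 - <<'E'
from rob import *
for q in[(254,115),(90,45),(40,22)]: print(q,back('scene',q,.305))
im=cv2.imread("pics/scene0.png");cv2.imwrite("pics/c6.png",cv2.resize(im[0:240,0:320],None,fx=2.5,fy=2.5,interpolation=cv2.INTER_CUBIC))
im=cv2.imread("pics/top0.png");cv2.imwrite("pics/c7.png",cv2.resize(im[0:240,40:300],None,fx=2.5,fy=2.5,interpolation=cv2.INTER_CUBIC))
E
```

```text
(254, 115) [0.5991 0.137 ]
(90, 45) [1.5507 0.1179]
(40, 22) [2.1585 0.0914]
```

View pics/c6.png

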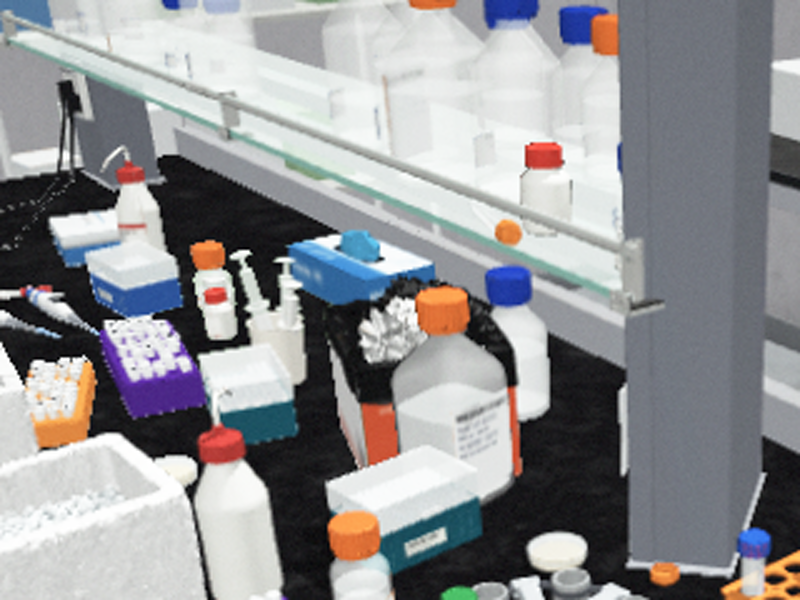

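View pics/c7.png

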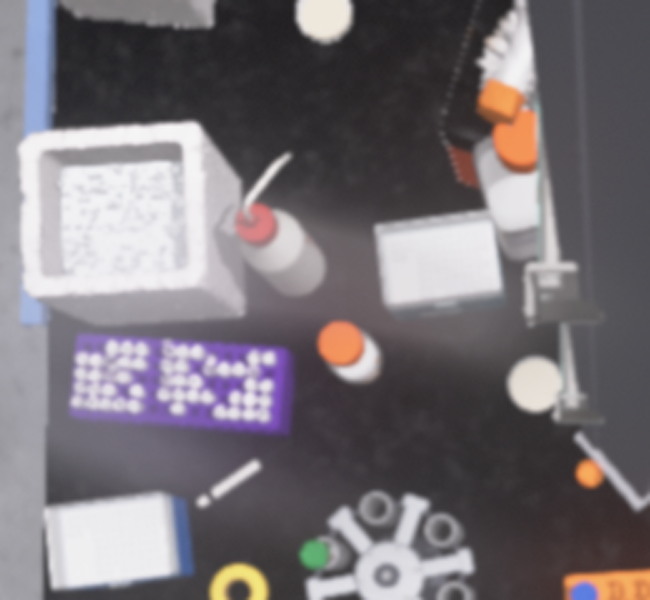

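```bash
python3 - <<'E'
from rob import *
p=np.array([.40,-.05]); g=np.array(TUBE['green'])
manip.move_gripper(.055,25)
manip.goto([*p,.25],R(az(p)-90)); st('way')
manip.goto([*g,.19],R(az(g)-90)); st('above')
im=manip.capture('scene'); cv2.imwrite('pics/s1.png',cv2.resize(im[100:260,240:420,::-1],None,fx=4.4,fy=3.7,interpolation=cv2.INTER_CUBIC)); cv2.imwrite('pics/raw_s1.png',im[...,::-1])
im=manip.capture('top'); cv2.imwrite('pics/t1.png',im[...,::-1])
E
```

```text
way t2.8 [ 0.4002 -0.0503  0.25  ] F [-0.1578 -0.559  -0.2263] w0.0551
above t3.3 [0.447  0.0216 0.1892] F [ 0.7782 -1.1177 -0.314 ] w0.0549
```

View pics/s1.png

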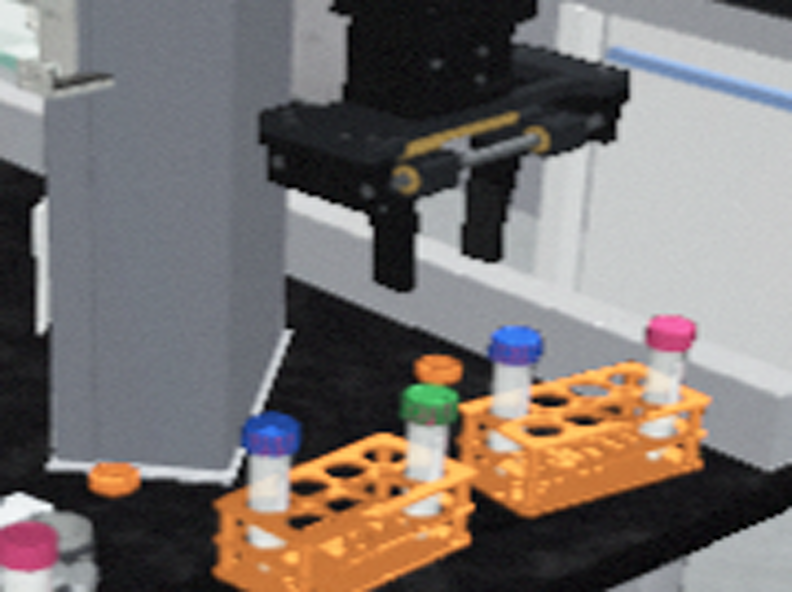

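View pics/t1.png

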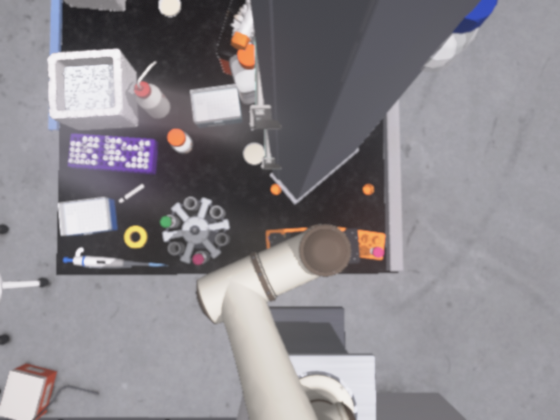

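```bash
python3 - <<'E'
from rob import *
g=np.array(TUBE['green'])
print(proj('scene',[*g,.189]), 'seen ~',240+439/4.4,100+273/3.7, proj('scene',[[*g,.108],[*g,.003]]))
manip.movel([*g,.081],rate=.1); st('down')
im=manip.capture('scene'); cv2.imwrite('pics/s2.png',cv2.resize(im[120:260,260:400,::-1],None,fx=4.2,fy=4.2,interpolation=cv2.INTER_CUBIC))
E
```

```text
[[338.7146 172.6688]] seen ~ 339.77272727272725 173.78378378378378 [[336.6602 205.2041]
 [334.1674 244.3558]]
down t4.7 [0.4473 0.0218 0.0815] F [-0.0123  0.2638 -0.1698] w0.0544
```

View pics/s2.png

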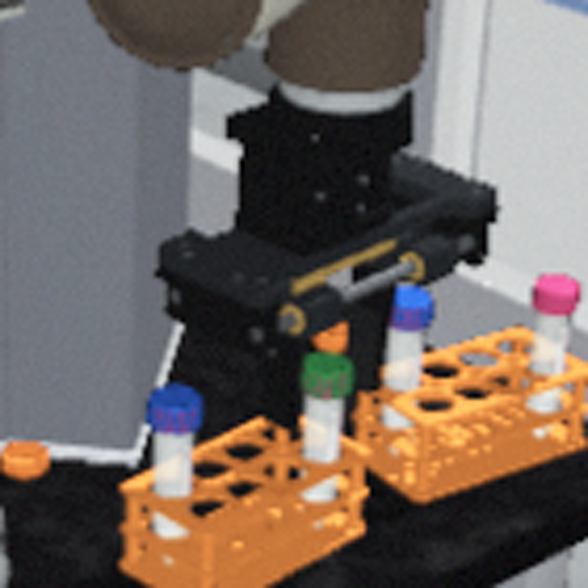

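```bash
python3 - <<'E'
from rob import *
g=np.array(TUBE['green'])
manip.move_gripper(.0,25); o=st('grip')
im=manip.capture('scene'); cv2.imwrite('pics/s3.png',cv2.resize(im[140:260,280:400,::-1],None,fx=4.9,fy=4.9,interpolation=cv2.INTER_CUBIC))
E
```

```text
grip t5.4 [0.4468 0.0217 0.081 ] F [-0.136  -0.7242  0.0058] w0.0259
```

View pics/s3.png

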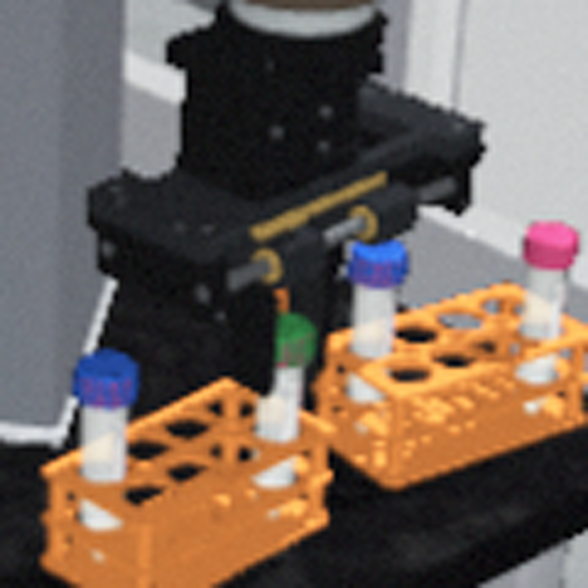

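```bash
python3 - <<'E'
from rob import *
g=np.array(TUBE['green'])
manip.movel([*g,.25],rate=.1); o=st('lift')
im=manip.capture('scene'); cv2.imwrite('pics/raw4.png',im[...,::-1]); cv2.imwrite('pics/s4.png',cv2.resize(im[100:240,280:420,::-1],None,fx=4.2,fy=4.2,interpolation=cv2.INTER_CUBIC))
E
```

```text
lift t7.2 [0.4465 0.0216 0.2494] F [-0.3333  0.2312  0.2426] w0.0256
```

View pics/s4.png

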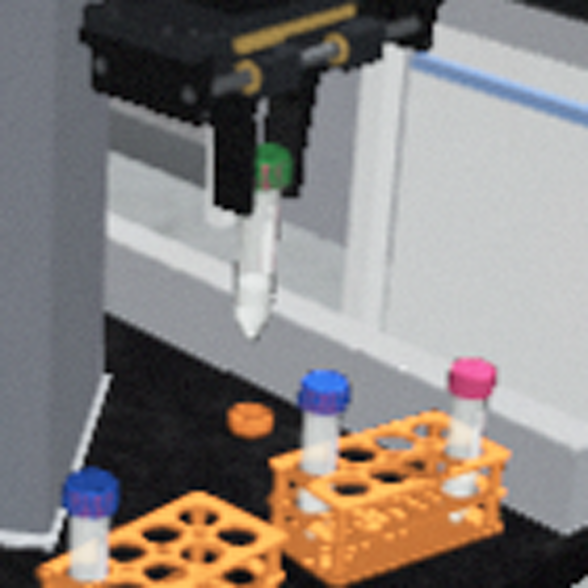

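```bash
python3 - <<'E'
from rob import *
P=np.array([.4465,.0216]); 
for z in(.277,.2695,.2545,.172): print(z,(proj('scene',[*P,z])[0]-[280,100]+.5)*4.2-.5)
for dx,dy in((.002,0),(0,.002)): print((proj('scene',[P[0]+dx,P[1]+dy,.2695])-proj('scene',[*P,.2695]))*4.2)
E
```

```text
0.277 [258.7287 147.8277]
0.2695 [257.8526 161.846 ]
0.2545 [256.1147 189.6211]
0.172 [246.887  336.3761]
[[-2.8165 -1.1017]]
[[-2.7869  0.8837]]
```

```bash
python3 - <<'E'
from rob import *
b=bucket(-2); print(b)
manip.movel([.43,.13,.25],R(az((.43,.13))-90),rate=.2)
manip.movel([*b,.25],R(az(b)-90),rate=.2)
manip.movel([*b,.185],rate=.1); st('over')
im=manip.capture('scene'); cv2.imwrite('pics/raw5.png',im[...,::-1]); cv2.imwrite('pics/s5.png',cv2.resize(im[160:300,165:305,::-1],None,fx=4.2,fy=4.2,interpolation=cv2.INTER_CUBIC))
for z in(.2125,.107): print(z,(proj('scene',[*b,z])[0]-[165,160]+.5)*4.2-.5)
print((proj('scene',[*b,.09])[0]-[165,160]+.5)*4.2-.5)
E
```

```text
[0.4668 0.2465]
over t9.6 [0.4672 0.2466 0.1857] F [-0.2789  0.3628  0.2112] w0.0260
0.2125 [363.4346 120.6332]
0.107 [368.2054 313.8814]
[368.939  343.3339]
```

View pics/s5.png

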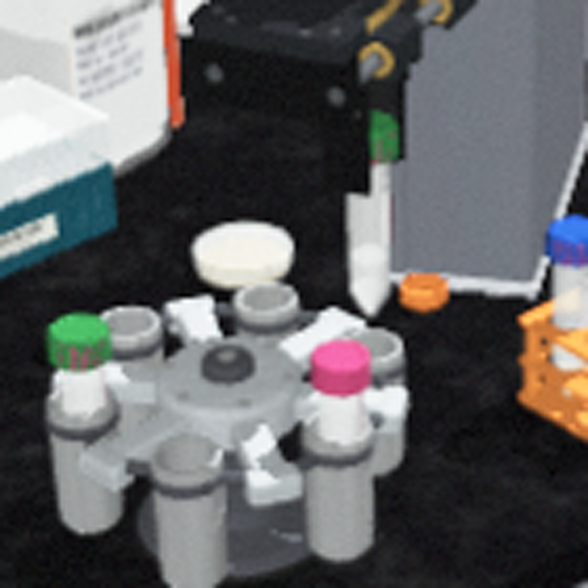

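```bash
python3 - <<'E'
import cv2
im=cv2.imread('pics/raw5.png'); cv2.imwrite('pics/s5b.png',cv2.resize(im[215:275,215:275],None,fx=10,fy=10,interpolation=cv2.INTER_CUBIC))
im=cv2.imread('pics/raw5.png'); cv2.imwrite('pics/s5c.png',cv2.resize(im[225:285,175:245],None,fx=10,fy=10,interpolation=cv2.INTER_CUBIC))
E
```

```text
(no output)
```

View pics/s5b.png

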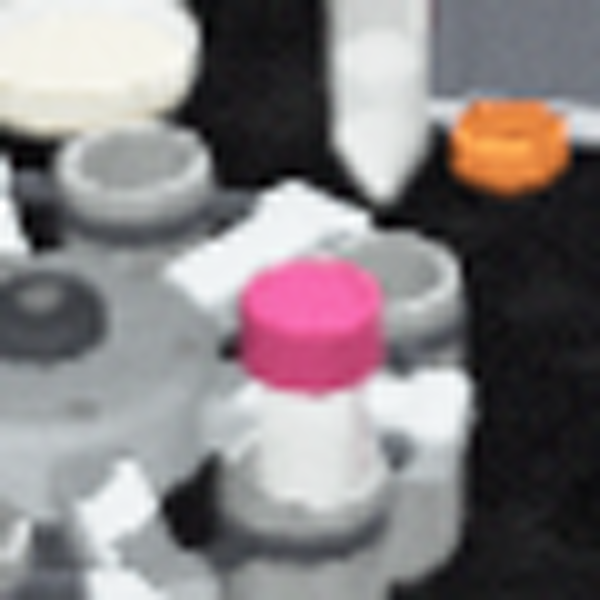

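View pics/s5c.png

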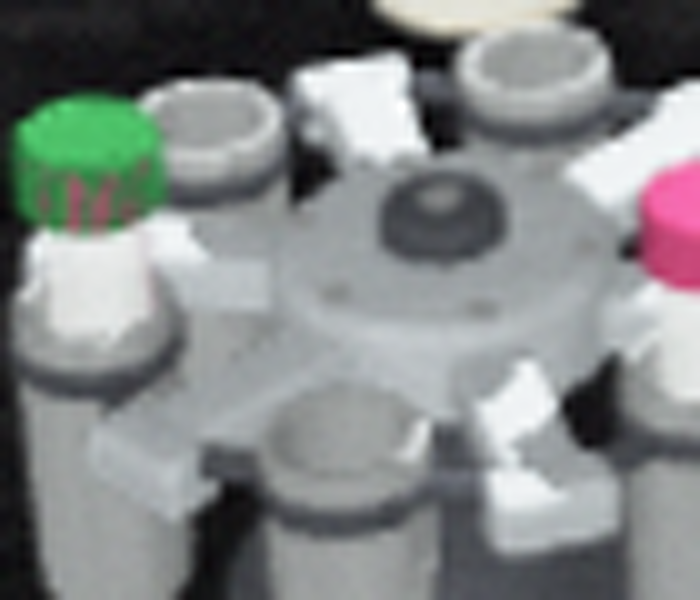

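```bash
cat > fit2.py <<'E'
from rob import *
ks=[0,-1,-2,2]
t=(np.array([(243,138),(400,192),(430,356),(147,411)])+.5)/6-.5+[150,180]
s=np.array([(195.45,236.35),(228.0,230.9),(253.05,241.65),(209.25,267.25)])
def pts(p): return np.array([[*bucket(k,tuple(p)),.09] for k in ks])
f=least_squares(lambda p:(proj('top',pts(p))-t).ravel(),ROT,x_scale=.01);print('top',f.x);print(f.fun.reshape(-1,2))
b=np.array([252.85,235.05])-proj('scene',[.4672,.2466,.1077])[0]; print('bias',b)
f=least_squares(lambda p:(proj('scene',pts(p))+b-s).ravel(),ROT,x_scale=.01);print('scene',f.x);print(f.fun.reshape(-1,2))
E
python3 fit2.py
```

```text
top [0.4924 0.3139 0.1857]
[[ 0.0973  0.0699]
 [-0.0675  0.0083]
 [ 0.02   -0.0749]
 [-0.0494 -0.0024]]
bias [0.723 1.055]
scene [0.4933 0.3131 0.1866]
[[-0.1252 -0.1215]
 [ 0.2212 -0.5442]
 [-0.1266  0.0262]
 [ 0.0336  0.5109]]
```

```bash
sed -i 's/^ROT=.*/ROT=(.4927,.3137,.186)/' rob.py; cat >> rob.py <<'E'
def insert(b,zend=.105,z0=.185,step=.01,lim=6):
    o=manip.get_obs(); manip.movel([*b,z0],rate=.1); manip.dwell(.2)
    F0=np.mean([manip.get_obs()['ft_force'] for _ in range(3)],0); z=z0
    while z>zend+1e-4:
        z=max(z-step,zend); manip.movel([*b,z],rate=.08)
        o=manip.get_obs(); d=o['ft_force']-F0
        print('z%.3f'%z,o['position'],'dF',d)
        if np.linalg.norm(d)>lim: print('CONTACT'); break
    return z,d
E
python3 - <<'E'
from rob import *
b=bucket(-2); print(b); insert(b,zend=.108); st()
E
```

```text
[0.4689 0.2458]
z0.175 [0.4685 0.2454 0.1744] dF [-1.031   0.1617  0.9113]
z0.165 [0.4686 0.2455 0.1647] dF [-1.4644  0.4642  0.6594]
z0.155 [0.4687 0.2456 0.1548] dF [-0.9183 -0.0133 -0.4371]
z0.145 [0.4687 0.2458 0.1448] dF [-1.1577  0.1386  0.1981]
z0.135 [0.4687 0.2458 0.1348] dF [-2.4105  1.5665 -0.6053]
z0.125 [0.4687 0.2458 0.1248] dF [-2.0023  0.8877 -0.2421]
z0.115 [0.4687 0.2458 0.1148] dF [-0.9089  2.2109 -0.9831]
z0.108 [0.4687 0.2458 0.1077] dF [-1.2974  1.9102 -1.5567]
 t12.2 [0.4687 0.2458 0.1077] F [-0.4067  1.999  -1.9712] w0.0259
```

```bash
python3 - <<'E'
from rob import *
b=bucket(-2); insert(b,z0=.1075,zend=.101,step=.0015,lim=7); st()
manip.move_gripper(.045,25); st('rel')
manip.movel([*b,.22],rate=.2); st()
im=manip.capture('scene'); cv2.imwrite('pics/raw6.png',im[...,::-1]); cv2.imwrite('pics/s6.png',cv2.resize(im[200:300,165:295,::-1],None,fx=6,fy=6,interpolation=cv2.INTER_CUBIC))
E
```

```text
z0.106 [0.4689 0.2459 0.1061] dF [0.01   0.7083 0.3584]
z0.104 [0.4688 0.2458 0.1044] dF [ 0.5743  1.3846 -0.9181]
z0.103 [0.4692 0.246  0.1034] dF [-0.6787  1.4309  2.7008]
z0.101 [0.4699 0.2464 0.1029] dF [-0.0331  1.2115  7.0393]
CONTACT
 t13.7 [0.4699 0.2464 0.1029] F [-1.2535  2.0833  7.8766] w0.0256
rel t14.3 [0.4688 0.2457 0.1014] F [-0.1411  0.2237 -0.0636] w0.0446
 t15.1 [0.468  0.2453 0.2189] F [-0.3245 -0.3502 -0.2378] w0.0448
```

View pics/s6.png

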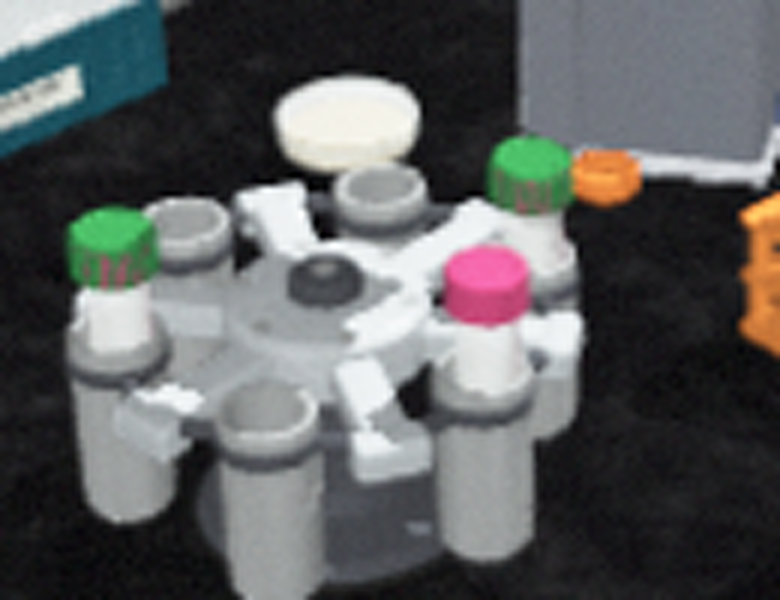

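Green is seated: contact came at TCP 0.1034 against 0.104 expected. Next is blue1 into bucket k=2.

```bash
cat >> rob.py <<'E'
def pick(g,name,zt=.25):
    g=np.array(g); manip.move_gripper(.05,25)
    manip.movel([*g,.19],R(az(g)-90),rate=.2); manip.movel([*g,.081],rate=.12); st('down')
    manip.move_gripper(0,25); o=st('grip')
    manip.movel([*g,zt],rate=.12); st('lift')
    snap(name,[*g,zt-.078])
def snap(name,tip,S=4.2):
    im=manip.capture('scene'); cv2.imwrite(f'pics/raw_{name}.png',im[...,::-1])
    u=proj('scene',tip)[0]; x=int(np.clip(u[0]-70,0,419)); y=int(np.clip(u[1]-80,0,279))
    cv2.imwrite(f'pics/{name}.png',cv2.resize(im[y:y+140,x:x+140,::-1],None,fx=S,fy=S,interpolation=cv2.INTER_CUBIC))
    print('crop0',x,y,'pred tip in crop',(u-[x,y]+.5)*S-.5)
E
python3 - <<'E'
from rob import *
manip.movel([.43,.16,.25],R(az((.43,.16))-90),rate=.25)
pick(TUBE['blue1'],'p_b1')
E
```

```text
down t17.7 [0.4706 0.1113 0.0818] F [-0.053   0.7137 -0.5519] w0.0499
grip t18.3 [0.4701 0.1108 0.0811] F [ 0.88   -0.3711  0.76  ] w0.0256
lift t19.9 [0.4696 0.1106 0.2492] F [ 0.4956  0.0183 -1.1878] w0.0258
crop0 231 107 pred tip in crop [296.611  338.5398]
```

View pics/p_b1.png

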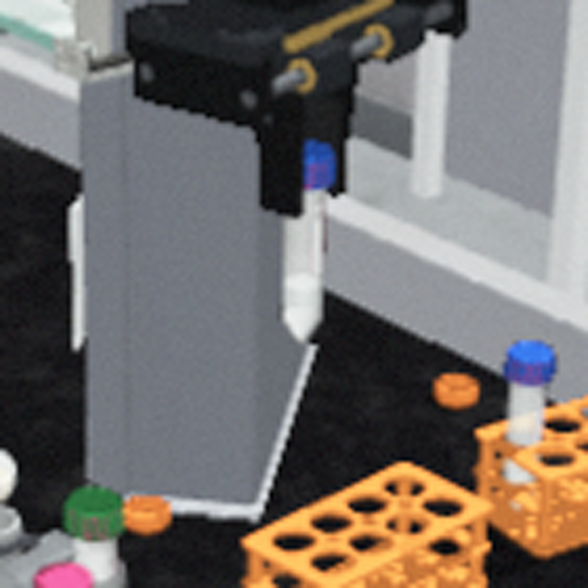

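```bash
python3 - <<'E'
from rob import *
b=bucket(2)
manip.movel([.42,.2,.25],R(az((.42,.2))-90),rate=.2)
manip.movel([*b,.25],R(az(b)-90),rate=.2)
manip.movel([*b,.19],rate=.12)
snap('o_b1',[*b,.112]); print(b)
E
```

```text
crop0 137 177 pred tip in crop [298.6689 339.2472]
[0.4458 0.3683]
```

View pics/o_b1.png

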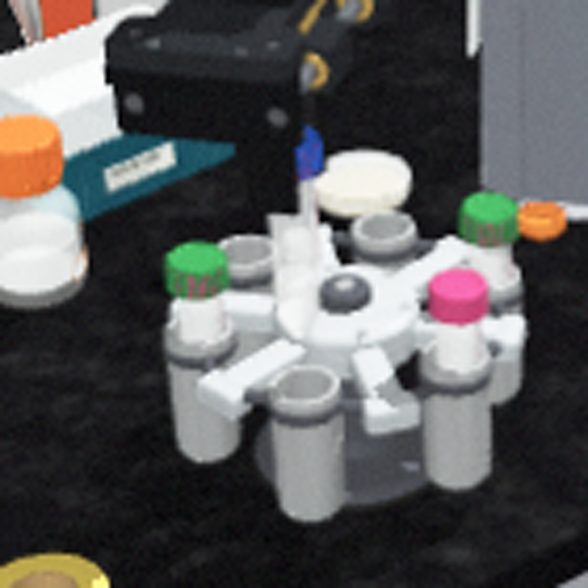

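```bash
python3 - <<'E'
from rob import *
im=cv2.imread('pics/raw_o_b1.png'); cv2.imwrite('pics/o2.png',cv2.resize(im[205:285,175:245],None,fx=7.5,fy=7.5,interpolation=cv2.INTER_CUBIC))
o=manip.get_obs()['position'];b=o[:2]
f=lambda p:(proj('scene',p)[0]-[175,205]+.5)*7.5
print(o,f([*b,o[2]-.078]),f([*b,o[2]-.078+.015]),f([*bucket(2),.09]))
E
```

```text
[0.4464 0.3686 0.1913] [246.5752 391.9333] [242.8242 342.1371] [254.6162 468.3401]
```

View pics/o2.png

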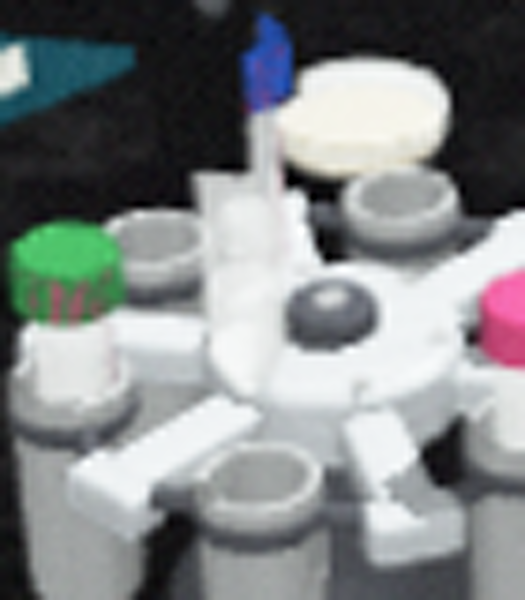

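```bash
python3 - <<'E'
from rob import *
b=bucket(2)-[.0004,.0005]; z,d=insert(b,zend=.1075,lim=6)
if z<.108: insert(b,z0=.1075,zend=.1,step=.0015,lim=7)
st()
E
```

```text
z0.175 [0.4451 0.3674 0.1742] dF [ 1.4417  0.5988 -0.5336]
z0.165 [0.4451 0.3675 0.1644] dF [0.17   1.8866 0.4108]
z0.155 [0.4451 0.3679 0.1545] dF [-0.0001  1.6785 -1.2235]
z0.145 [0.445  0.368  0.1445] dF [-0.3642  3.036  -1.6175]
z0.135 [0.445  0.3679 0.1344] dF [-0.5078  3.0805 -2.0639]
z0.125 [0.445  0.3678 0.1243] dF [-1.3431  4.2656 -3.0983]
z0.115 [0.445  0.3677 0.1143] dF [-2.0244  4.4807 -3.4105]
z0.107 [0.4451 0.3678 0.1069] dF [-1.9879  5.4463 -1.9477]
CONTACT
z0.106 [0.4455 0.3681 0.1063] dF [-0.3815 -0.4143  3.2531]
z0.104 [0.4457 0.3683 0.1052] dF [-0.44   -0.5735  3.4893]
z0.103 [0.4458 0.3684 0.1039] dF [-0.7566 -1.1269  4.5385]
z0.101 [0.4464 0.3689 0.1034] dF [-0.5048 -1.3006  7.4956]
CONTACT
 t26.3 [0.4464 0.3689 0.1034] F [-3.2239  3.3852  4.2919] w0.0259
```

```bash
python3 - <<'E'
from rob import *
manip.move_gripper(.045,25); o=st('rel'); b=o['position'][:2]
manip.movel([*b,.23],rate=.2)
manip.movel([.42,.2,.25],R(az((.42,.2))-90),rate=.25); st()
im=manip.capture('scene'); cv2.imwrite('pics/raw7.png',im[...,::-1]); cv2.imwrite('pics/s7.png',cv2.resize(im[200:300,165:295,::-1],None,fx=6,fy=6,interpolation=cv2.INTER_CUBIC))
E
```

```text
rel t27.0 [0.4454 0.3676 0.1014] F [-0.0053  0.3354  1.0276] w0.0446
 t28.6 [0.4203 0.2007 0.2496] F [-0.2115  0.2649  0.0998] w0.0448
```

View pics/s7.png

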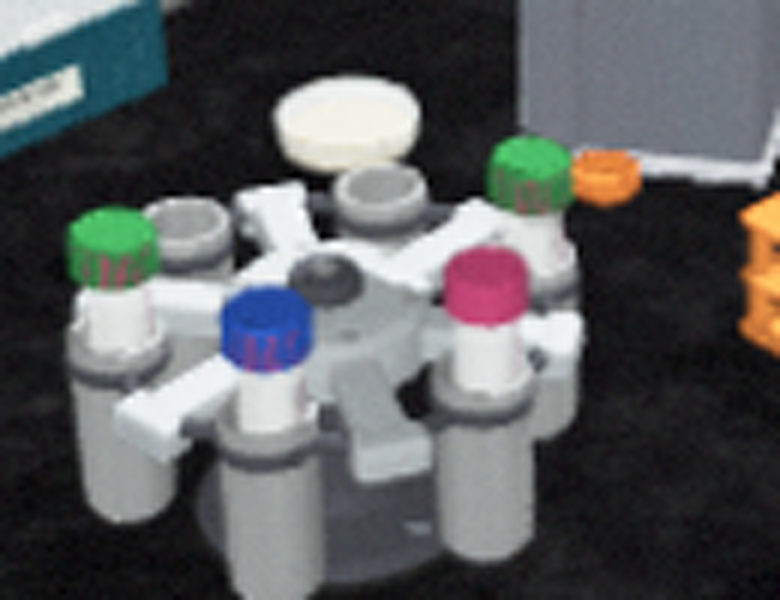

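```bash
python3 - <<'E'
from rob import *
w=(.40,.03); manip.movel([*w,.25],R(az(w)-90),rate=.25)
pick(TUBE['blue2'],'p_b2')
E
```

```text
down t31.8 [ 0.4742 -0.0725  0.0817] F [0.3348 0.6684 0.5054] w0.0500
grip t32.4 [ 0.4737 -0.0727  0.0811] F [0.0312 0.272  0.2276] w0.0260
lift t34.0 [ 0.4731 -0.0727  0.2492] F [ 0.5327 -0.6431 -0.3965] w0.0262
crop0 288 85 pred tip in crop [298.1678 338.1209]
```

View pics/p_b2.png

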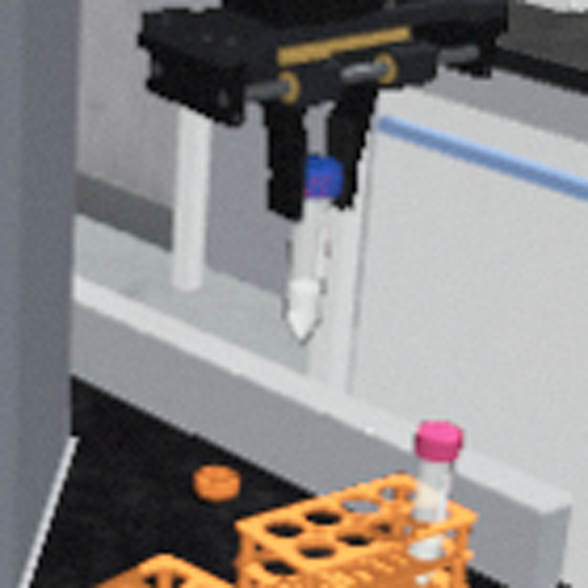

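```bash
python3 - <<'E'
from rob import *
b=bucket(-1)
for w in((.40,.0),(.42,.2)): manip.movel([*w,.25],R(az(w)-90),rate=.22)
manip.movel([*b,.25],R(az(b)-90),rate=.2)
z,d=insert(b,zend=.1075,z0=.19,lim=6); st()
snap('o_b2',[*b,.11])
E
```

```text
z0.180 [0.5393 0.2588 0.1793] dF [-0.802  -0.5733  0.8571]
z0.170 [0.5393 0.2588 0.1694] dF [-0.9926 -0.2325  0.3226]
z0.160 [0.5393 0.2588 0.1595] dF [-0.1994 -0.3523  0.758 ]
z0.150 [0.5392 0.259  0.1495] dF [ 0.0336 -0.55    0.3451]
z0.140 [0.5393 0.259  0.1394] dF [-0.5682  0.5235 -0.0433]
z0.130 [0.5393 0.259  0.1295] dF [-1.1465  0.5535  0.7743]
z0.120 [0.5393 0.259  0.1195] dF [-1.871   0.0101  0.3998]
z0.110 [0.5393 0.259  0.1094] dF [-1.1867  1.2121  0.1915]
z0.107 [0.5396 0.2591 0.1075] dF [-1.7493  0.4532  0.6973]
 t39.9 [0.5396 0.2591 0.1075] F [-1.2958  0.9805 -0.5197] w0.0259
crop0 157 141 pred tip in crop [295.7626 339.4334]
```

View pics/o_b2.png

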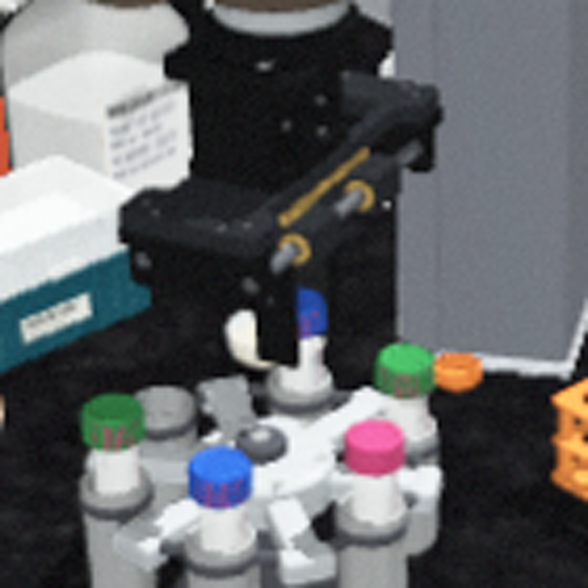

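The blue tube is in bucket k=-1 with almost no side force. I'll seat and release it, then pick pink.

```bash
python3 - <<'E'
from rob import *
b=bucket(-1)
insert(b,z0=.1075,zend=.1,step=.0015,lim=7)
manip.move_gripper(.045,25); o=st('rel')
manip.movel([*o['position'][:2],.25],rate=.2)
for w in((.42,.2),(.40,.0)): manip.movel([*w,.25],R(az(w)-90),rate=.25)
pick(TUBE['pink'],'p_pk')
E
```

```text
z0.106 [0.5397 0.2592 0.1061] dF [-1.0673 -0.6023  2.2023]
z0.104 [0.5396 0.2591 0.1045] dF [ 0.5688 -0.2431  2.2457]
z0.103 [0.54   0.2593 0.1036] dF [-0.0621  0.033   6.6161]
z0.101 [0.5408 0.2598 0.1032] dF [-0.3141 -0.425   8.9222]
CONTACT
rel t42.1 [0.5396 0.259  0.1014] F [-0.302  -0.8451 -0.4049] w0.0448
down t47.1 [ 0.4326 -0.1542  0.0817] F [ 0.2785 -0.5422  0.4048] w0.0502
grip t47.6 [ 0.4321 -0.1543  0.0811] F [-0.237  -0.0504  0.112 ] w0.0258
lift t49.2 [ 0.4315 -0.1542  0.2492] F [-0.0355  0.363  -0.1906] w0.0255
crop0 324 81 pred tip in crop [299.2939 341.6601]
```

View pics/p_pk.png

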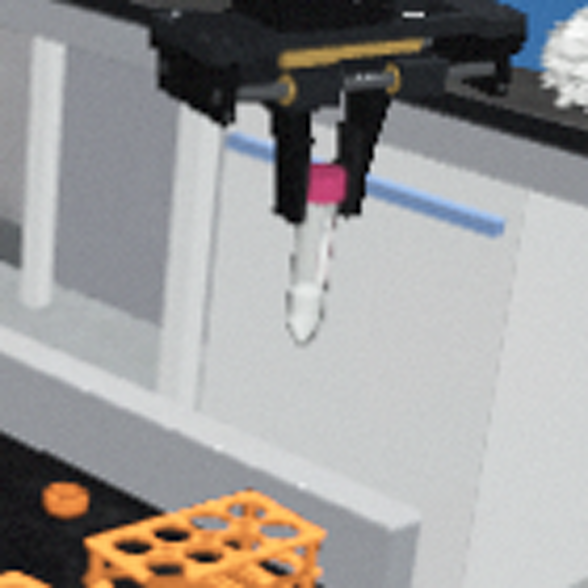

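```bash
python3 - <<'E'
from rob import *
b=bucket(0); print(b)
for w in((.40,.0),(.42,.2)): manip.movel([*w,.25],R(az(w)-90),rate=.22)
manip.movel([*b,.25],R(az(b)-90),rate=.2)
z,d=insert(b,zend=.1075,z0=.19,lim=6); st()
if z<.108: insert(b,z0=.1075,zend=.1,step=.0015,lim=7)
snap('o_pk',[*b,.11])
E
```

```text
[0.5635 0.327 ]
z0.180 [0.5631 0.3267 0.1793] dF [-1.2891 -1.027  -0.9773]
z0.170 [0.5632 0.3267 0.1693] dF [ 0.1155  1.0749 -1.0395]
z0.160 [0.5632 0.3267 0.1594] dF [ 0.6061  0.4843 -0.5795]
z0.150 [0.563  0.3269 0.1494] dF [ 0.126   1.0463 -0.421 ]
z0.140 [0.5631 0.3268 0.1394] dF [ 0.1974  0.4624 -1.8418]
z0.130 [0.5631 0.3269 0.1293] dF [-0.8135  1.9211 -1.2087]
z0.120 [0.5631 0.3268 0.1192] dF [-0.5345  0.6315 -1.5068]
z0.110 [0.5631 0.3269 0.1091] dF [-0.8233  1.5873 -1.7186]
z0.107 [0.5634 0.3271 0.1074] dF [-1.3445  2.4856 -0.9817]
 t55.7 [0.5634 0.3271 0.1074] F [-1.7922  2.2885 -1.1436] w0.0260
z0.106 [0.5636 0.3272 0.1063] dF [0.2582 0.5542 1.764 ]
z0.104 [0.5635 0.3271 0.1046] dF [-0.0859  1.073   1.6652]
z0.103 [0.5639 0.3273 0.1036] dF [-0.0592  0.9406  5.3604]
z0.101 [0.5644 0.3276 0.1032] dF [-0.3549  1.6201  8.367 ]
CONTACT
crop0 123 147 pred tip in crop [299.0384 338.4514]
```

View pics/o_pk.png

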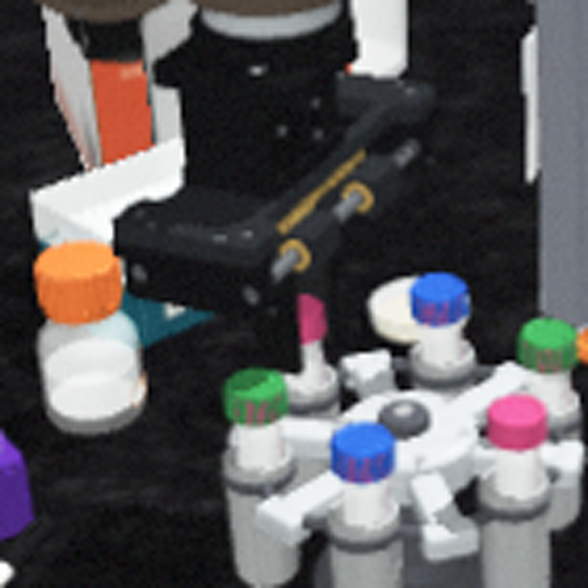

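```bash
python3 - <<'E'
from rob import *
manip.move_gripper(.045,25); o=st('rel')
manip.movel([*o['position'][:2],.25],rate=.2)
for w in((.42,.2),(.38,-.1)): manip.movel([*w,.25],R(az(w)-90),rate=.25)
st()
im=manip.capture('scene'); cv2.imwrite('pics/s9.png',cv2.resize(im[200:300,165:295,::-1],None,fx=6,fy=6,interpolation=cv2.INTER_CUBIC))
im=manip.capture('top'); cv2.imwrite('pics/t9.png',cv2.resize(im[180:280,150:250,::-1],None,fx=6,fy=6,interpolation=cv2.INTER_CUBIC))
E
```

```text
rel t57.8 [0.5635 0.3269 0.1014] F [0.1858 0.3517 0.124 ] w0.0445
 t61.0 [ 0.3801 -0.0996  0.2499] F [-0.1746 -0.2968 -0.6186] w0.0452
```

View pics/s9.png

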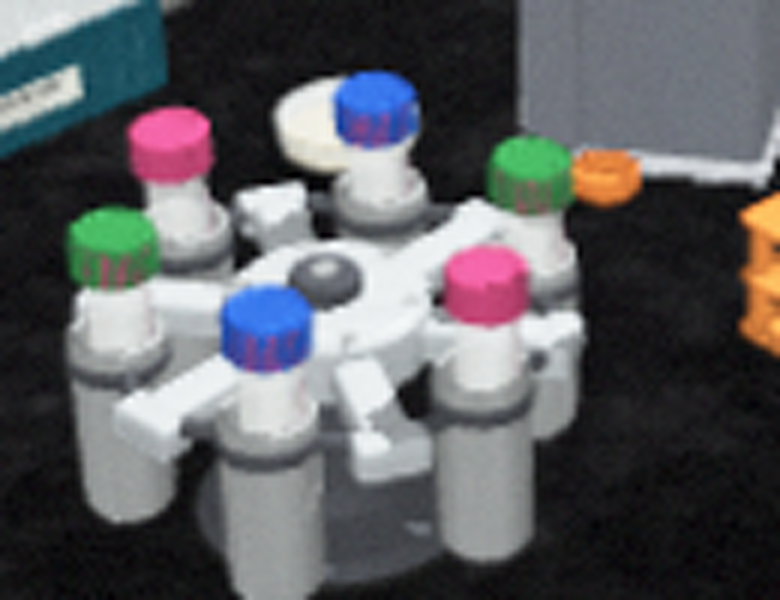

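View pics/t9.png

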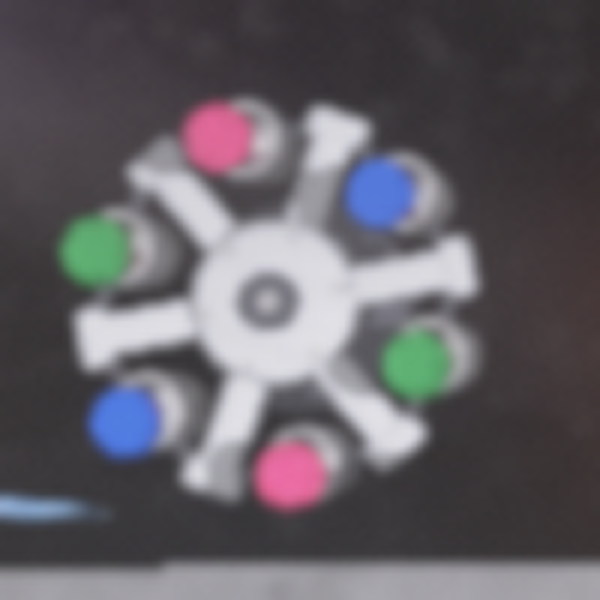

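The top view shows pink facing pink at (217,138)/(290,475), green facing green at (95,250)/(416,362), and blue facing blue at (380,192)/(125,422). The scene view shows all the tubes at the same height.

```bash
python3 - <<'E'
from rob import *
manip.dwell(.3); st(); print(manip.hand_in())
E
```

```text
t61.4 [ 0.3801 -0.0997  0.25  ] F [ 0.368   0.1769 -0.6985] w0.0448
the job is handed in; nothing more can be done
None
```

The rotor is loaded and the job is handed in at about 61 s of the 115 s allowed. All four loose tubes are in the empty buckets, and the two tubes already in the rotor were not moved.

- **Facing colours:** the last top view shows pink facing pink, green facing green and blue facing blue straight across the hub.
- **Seating:** each tube met the bucket floor with the tool at about 103 to 104 mm, against 104 mm expected. In the last scene view all six caps are upright at the same height.
- **Forces:** contact stayed under about 10 N at every reading. The arm was parked clear of everything at hand-in.

**Checks that disagreed:**
- My first rotor position was off by about 2 mm. It mixed in cap readings that did not agree with the bucket rims, so I refitted it from the rims before the first insertion, and the two cameras then agreed to about 1 mm.
- The first blue tube went in with about 5 N of side force, because I had shifted it half a millimetre the wrong way. It still seated normally.

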